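Lift the hot steriliser lid with the lid lifter

ROBOT

A 6-joint arm with a two-finger parallel gripper is mounted at the origin on the work surface. World frame = base frame: x ahead of the robot, y to its left, z up, the work surface at z = 0. Lengths are in m, angles in rad, forces in N, time in s.
With the tool pointing down it reaches from about 0.35 to 0.975 m from the base axis. Payload 17.4 kg.
Tool frame: the origin (TCP) lies on the centre line of the jaws, within the pads' length; the fingertips stand 22 mm ahead of it and the grasp point (between the pads) lies 3 mm ahead of it (robot.tip_reach is the distance from the TCP to the fingertips, in m); z points along the fingers, y is the direction in which the jaws open and shut (so a half turn about z gives the same grasp; the last joint's range is limited). The gripper opens to 85 mm and grips with 20 to 120 N. Pads are 22 mm wide; open, the fingers measure 114 mm over their backs; the gripper's body (76 mm by 85 mm) begins 54 mm behind the grasp point. The pads swing forward as they close: fully open they stand 13 mm farther back than shut.
Start: joints at [1.227, 0.116, 1.442, -0, 1.584, -0.038], TCP at [0.203, 0.644, 0.227] pointing down, gripper open.
Joint ranges: [-2.83, 2.83], [-0.83, 2.19], [0.07, 2.5], [-1.14, 4.28], [0.01, 3], [-2.97, 2.97]. Speed limits (rad/s): [1.89, 1.89, 2.22, 3.14, 3.14, 3.14].

INTERFACE

Orientations are given as a unit quaternion [w, x, y, z].
In Python, from plant import robot gives the robot as it stands.
- The arm moves only by the shell command python3 -m inch 'ROWS' [OPENING] [FORCE]. ROWS is JSON, a list that holds one entry, the list of rows, each a list of 4 numbers: the shift along the tool's x, y, z in mm, then the turn about the tool's z in rad. A call has 1 to 12 rows; each row shifts and turns the commanded pose from where the row before left it, along the tool's axes as they then stand; what a row does not reach is not made up. A row lasts 1/10 s, in which the tool goes at most 50 mm and 8.59 degrees, less where a joint would pass 70% of its speed; a pose out of reach is approached as far as the arm can. A call is refused whole if a number of a shift passes 50 or a number of a turn 0.15, either way. A call with a gripper value outside its range is refused whole. OPENING is the gripper command: -1 is shut, 1 is fully open, values between are in proportion, set as the call begins (- or left out, the last holds). The fingers move at their own pace and stop on an object; FORCE is the grip in N (left out, the last holds). Time passes only in rows, so rows that do not move let the fingers close. It gives the time, the measured TCP pose, the force and the opening at its end, in the units of the state.
- robot.observe(): the state, without advancing time (a new reading comes with each control period).
- robot.camera(name): name is "scene" or "top" or "wrist"; returns a dict with "img" (400x640x3 uint8, red, green, blue), "camera_matrix" (3x3 intrinsics, pixels), "dist_coeffs" ([k1, k2, p1, p2, k3] as OpenCV has them; the pictures are not rectified), "eye" and "attitude" of the camera in the world. Camera axes: x right, y up, looking along -z (the intrinsics and any distortion apply to the point x, -y, -z); pixel columns grow to the right and rows downward; lengths in m; the calibration is good to about 2 mm. A picture is of the moment at which its call begins. There is no depth.
- robot.close_job(): hands the job in, once; it reports no verdict.
The state is a dict: "time_s": time; "joint_pos": joint angles; "joint_velocities": joint speeds; "tau": joint torques, N m; "tcp_pos": TCP position; "tcp_rot": TCP orientation; "contact_force": force on the tool from outside, world axes, zero at the start; "wrist_torque": the same for the moment, N m; "opening": finger opening in m.
Only numpy, scipy, OpenCV 4.12 (cv2) and the standard library are available. Lean on these libraries where they do the work, as an engineer would, in place of code of your own. Each camera call takes 0.05 s, during which the arm holds its last target.

TASK

The steel lid of the little white steam steriliser on the nightstand is hot: take the lid lifter from the open drawer, hook its fork under the lid's loop handle, lift the lid off and carry it smoothly and level onto the middle of the cork trivet, without dropping it. Then slip the fork out of the loop and put the lifter back down inside the open part of the drawer. Never touch the lid or the steriliser with the hand or arm, and leave the pill tray, divider box, ring dish and cuff case where they are.

Things in the scene. Friction and masses are not known exactly. Their poses are not given: they have to be found in the camera images.
- nightstand: wooden nightstand, fixed. Origin: 105 mm below the middle of the front edge of its top; x away from the robot, z up. Top surface: z 105 mm, x 0 to 400, y -290 to 290 mm. Its fixed half-open top drawer, inside and open from above: x -235 to 0, y -255 to 255 mm, floor z 8, side walls up to z 75 mm; its front panel (x -255 to -235) up to z 82 mm
- pot: white steam steriliser, a round open pot standing on the nightstand, fixed and HOT: outer diameter 124 mm, 70 mm high, wall 7 mm. Origin: centre of its underside
- trivet: round cork trivet fixed on the nightstand, 140 mm diameter, 10 mm thick, flat. Origin: centre of its underside
- lid: loose round steel lid, HOT, about 0.17 kg. Origin: centre of its underside, z up. Plug 96 mm across, z 0 to 7 mm, sits loosely in the pot's 110 mm mouth; the flange above it, 118 mm across, z 7 to 11 mm, lies on the pot's rim. A loop handle stands upright on it in the lid's y-z plane (see lid_loop); a fork goes through it along the lid's x, from either side
- lid_loop (a point): centre (on the bar's axis) of the level top bar of the lid's loop handle, 50 mm above the lid's underside; axes as the lid's. Round bar 6 mm thick, straight along y from -26 to 26 mm, legs at y = +-33 mm. The opening below the bar is 36 mm high (down to the lid's top face) and 60 mm wide
- lifter: loose lid lifter, 0.09 kg, 190 mm long along its own x: wooden handle behind (-x), steel fork in front (+x). It stands level in the drawer on a foot under the handle's rear end and on its fork. Origin: on the underside plane, below the grip point; z up
- lifter_grip (a point): grip point near the lifter's centre of mass: centre of the wooden handle's section, 36 mm above the underside plane. The handle is 20 mm wide (y), 22 mm high, and runs from 85 mm behind to 25 mm in front of this point; the foot (36 mm wide) is 76 mm behind it. Axes as the lifter's (x to the fork)
- lifter_fork (a point): the fork's notch, midway between its two prongs: 88 mm ahead of and 33 mm below the grip point. Prongs 6 mm thick, 32 mm wide over both; notch floor 12 mm long; upturned tips end 19 mm ahead, tops 13 mm above this point; behind it the prongs rise 8 mm over 38 mm. A loop bar lying in the notch has its axis 6 mm above this point; the lid then hangs free to swing
- pill_tray: bystander: grey weekly pill tray, 160 x 45 x 24 mm, in the drawer at its left (+y) end
- divider_box: bystander: clear divider box, 150 x 64 x 40 mm, with tweezer and eraser, in the drawer at its right (-y) end
- ring_dish: bystander: pink ceramic ring dish, 84 mm diameter, 22 mm high, on the nightstand's top
- cuff_front (a point): bystander: lower middle of the front (robot-side) face of the white blood pressure cuff case, 95 (deep) x 150 (wide) x 55 mm, on the back half of the nightstand top

How it is judged:
On the way, in this order (a step that is already met when the one before it is completed fails the run):
1. the lifter is taken up out of the drawer (z of lifter_grip in the frame of nightstand above 0.12 m), for 0.1 s.
2. the lid hangs on the lifter's fork, clear of the steriliser (contact force between lid and lifter above 0.5 N and contact force between lid and pot below 0.05 N and z of lid in the frame of pot above 0.08 m and distance between lid_loop and lifter_fork below 0.03 m), for 0.3 s.
3. the lid stands on the trivet, with the fork out of its loop (contact force between lid and trivet above 0.5 N and horizontal distance between lid_loop and trivet below 0.025 m and angle between lid's own z axis and vertical below 0.08 rad and linear speed of lid below 0.03 m/s and contact force between lid and lifter below 0.05 N and distance between lid_loop and lifter_fork above 0.04 m), for 0.2 s.
At the end, for the whole second after the job is handed in: The lid stands level (within 0.08 rad) and still on the trivet, its centre within 25 mm of the trivet's centre; the lifter lies released and still inside the open part of the drawer, grip point and fork below 70 mm above the nightstand's origin (contact force between lid and trivet above 0.5 N and horizontal distance between lid_loop and trivet below 0.025 m and angle between lid's own z axis and vertical below 0.08 rad and linear speed of each of lid, lifter below 0.03 m/s and contact force between lid and lifter below 0.05 N and contact force between lifter and the fingers below 0.05 N and x of lifter_grip in the frame of nightstand between -0.235 and 0.03 m and y of lifter_grip in the frame of nightstand between -0.255 and 0.255 m and z of each of lifter_grip, lifter_fork in the frame of nightstand below 0.07 m and x of lifter_fork in the frame of nightstand between -0.235 and 0.03 m and y of lifter_fork in the frame of nightstand between -0.255 and 0.255 m); the robot touches nothing.
It fails at once if the hand or arm touches the hot lid (contact force between any of the fingers, the arm and lid above 0.3 N).
It fails at once if the hand or arm touches the hot steriliser (contact force between any of the fingers, the arm and pot above 0.3 N).
It fails at once if the lid is tipped more than 0.4 rad from level (angle between lid's own z axis and vertical above 0.4 rad).
It fails at once if the lid is dropped or flung (faster than 0.7 m/s) (linear speed of lid above 0.7 m/s).
It fails at once if a bystander is moved by more than 20 mm (distance of any of pill_tray, divider_box, ring_dish, cuff_front from where it was at the start of the episode above 0.02 m).
It also fails if it takes over 72 s, if anything falls off the work surface, if the arm or the gripper's body presses on something with over 40 N, if the wrist force passes 120 N, or if a joint passes its speed limit or range.

## Working session

There is one attempt and no reset: what is moved stays moved. The work goes in short steps, Python scripts to look and compute and a shell command to move; the robot and the scene stay as the last step left them, time stands still between calls to the robot, and variables do not carry over. Pictures are saved under pics/ and viewed, and the job is handed in when it is done.

```bash
ls; mkdir -p pics; cat > h.py <<'E'
import numpy as np, cv2
from plant import robot
from scipy.spatial.transform import Rotation as R
def snap(name,fn):
    c=robot.camera(name); cv2.imwrite('pics/'+fn+'.png',cv2.cvtColor(c['img'],cv2.COLOR_RGB2BGR))
    np.savez('pics/'+fn+'.npz',**{k:np.array(v) for k,v in c.items()}); return c
def load(fn): return dict(np.load('pics/'+fn+'.npz'))
def rot(a):
    a=np.array(a); return a if a.shape==(3,3) else R.from_quat(a[[1,2,3,0]]).as_matrix()
def ray(c,uv):
    p=cv2.undistortPoints(np.array(uv,float).reshape(-1,1,2),np.array(c['camera_matrix']),np.array(c['dist_coeffs'])).reshape(-1,2)
    d=np.c_[p[:,0],-p[:,1],-np.ones(len(p))]@rot(c['attitude']).T
    return np.array(c['eye']),d
def plane(c,uv,z):
    e,d=ray(c,uv); return e+d*((z-e[2])/d[:,2])[:,None]
def proj(c,P):
    q=(np.array(P,float).reshape(-1,3)-np.array(c['eye']))@rot(c['attitude'])
    q=q*[1,-1,-1]
    return cv2.projectPoints(q,np.zeros(3),np.zeros(3),np.array(c['camera_matrix']),np.array(c['dist_coeffs']))[0].reshape(-1,2)
def tri(c1,u1,c2,u2):
    e1,d1=ray(c1,u1);e2,d2=ray(c2,u2);d1=d1[0]/np.linalg.norm(d1);d2=d2[0]/np.linalg.norm(d2)
    s=np.linalg.lstsq(np.c_[d1,-d2],e2-e1,rcond=None)[0]
    a,b=e1+s[0]*d1,e2+s[1]*d2
    return (a+b)/2,np.linalg.norm(a-b)
E
python3 - <<'E'
from h import *
for n in ['scene','top','wrist']:
    c=snap(n,n+'0'); print(n,c['eye'],c['attitude'],c['camera_matrix'],c['dist_coeffs'])
print(robot.observe())
E
```

```text
pics
scene [ 1.14290209 -0.07502028  0.83130374] [0.71198825 0.25427743 0.20948609 0.62010587] [[455.24581272   0.         319.20552478]
 [  0.         455.24581272 196.62455803]
 [  0.           0.           1.        ]] [-0.05937988  0.          0.          0.          0.        ]
top [0.52508543 0.00222037 0.99555949] [ 0.71622137  0.03551573 -0.02454166 -0.69653664] [[385.48165248   0.         315.64710244]
 [  0.         385.48165248 200.7490686 ]
 [  0.           0.           1.        ]] [-0.0951991  0.         0.         0.         0.       ]
wrist [0.13280116 0.66562539 0.37364162] [ 0.79785417 -0.11909826 -0.08689799  0.58454518] [[289.2509456    0.         323.04564912]
 [  0.         289.2509456  197.675794  ]
 [  0.           0.           1.        ]] [-0.01212211  0.          0.          0.          0.        ]
{'time_s': 0.15, 'joint_pos': array([ 1.22723631e+00,  1.16402534e-01,  1.44210715e+00, -1.48848667e-05,
        1.58401259e+00, -3.77883337e-02]), 'joint_velocities': array([ 0.00130357, -0.00081374, -0.00347632,  0.00047626, -0.00018176,
        0.00159199]), 'tau': array([ 1.14349099e-03, -7.32502985e+01, -6.32848978e+01,  6.98446843e-05,
        5.01123650e-03, -2.69154333e-05]), 'tcp_pos': array([0.20314969, 0.6435482 , 0.22631664]), 'tcp_rot': array([-8.07840317e-05,  1.52291020e-01,  9.88335585e-01, -4.57795358e-04]), 'contact_force': array([-0.20568917, -0.03278142, -0.26356208]), 'wrist_torque': array([0.0182383, 0.0325458, 0.0101084]), 'opening': 0.08558146771540145}
```

View pics/scene0.png

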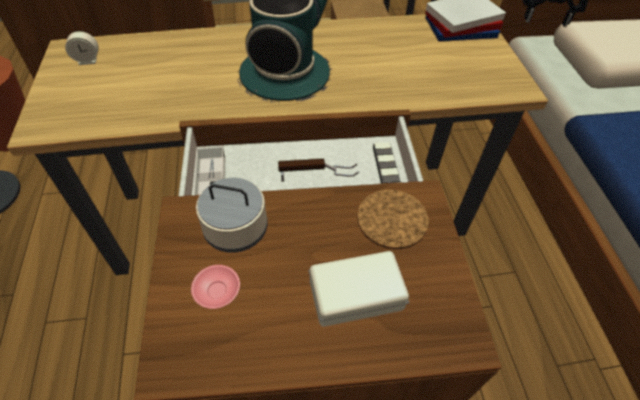

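View pics/top0.png

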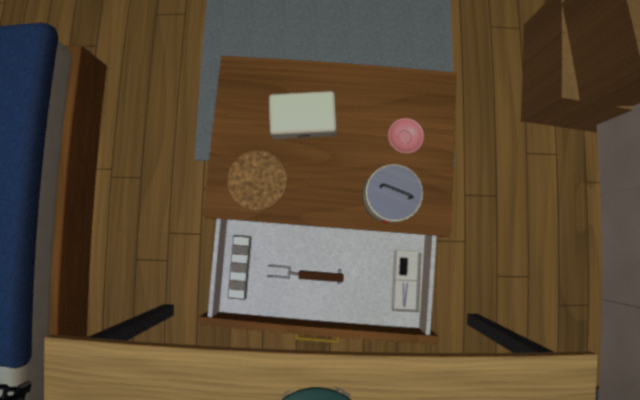

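View pics/wrist0.png

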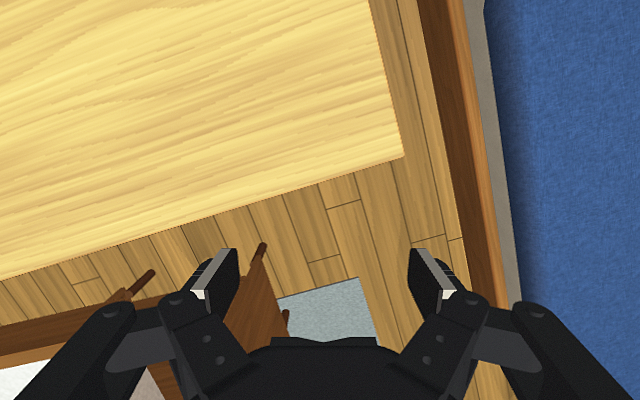

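The scene picture shows the pot at about (232,212), the trivet at (393,218) and the lifter in the drawer at (318,166). In the top view they are at (394,193), (257,180) and (305,274), with the fork pointing to +y. I'll enlarge both to get corner pixels.

```bash
python3 - <<'E'
import cv2
t=cv2.imread('pics/top0.png'); s=cv2.imread('pics/scene0.png')
cv2.imwrite('pics/t_a.png',cv2.resize(t[40:340,190:470],(784,840-0),interpolation=cv2.INTER_CUBIC)[:600]) if 0 else None
cv2.imwrite('pics/t_a.png',cv2.resize(t[210:340,195:445],None,fx=3.2,fy=3.2,interpolation=cv2.INTER_CUBIC))
cv2.imwrite('pics/t_b.png',cv2.resize(t[45:245,195:465],None,fx=2.9,fy=2.9,interpolation=cv2.INTER_CUBIC))
cv2.imwrite('pics/s_a.png',cv2.resize(s[110:260,150:440],None,fx=2.75,fy=2.75,interpolation=cv2.INTER_CUBIC))
E
```

```text
(no output)
```

View pics/t_a.png

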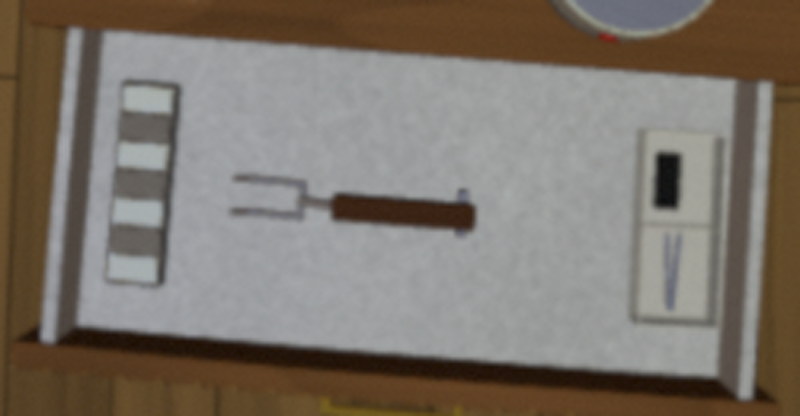

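View pics/t_b.png

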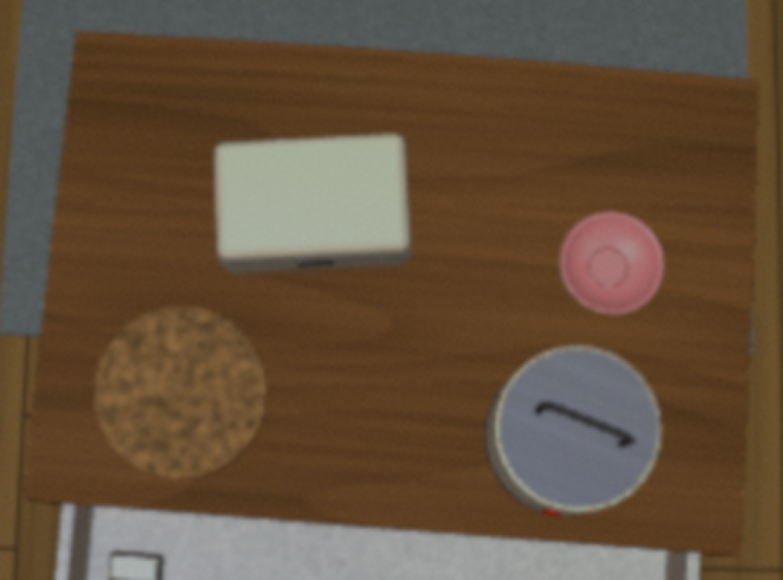

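View pics/s_a.png

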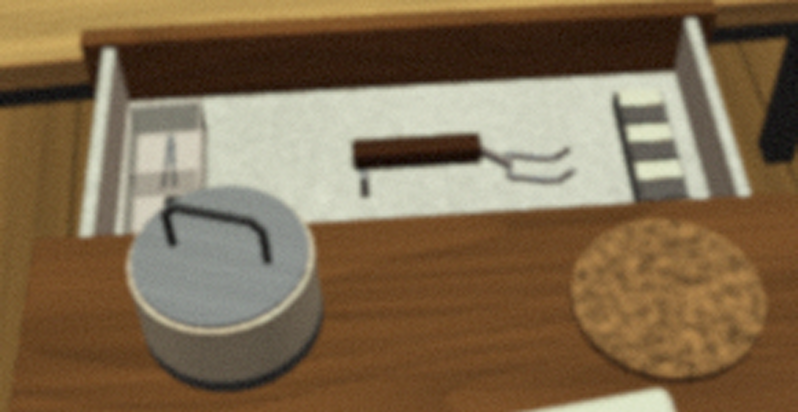

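```bash
cat > m1.py <<'E'
from h import *
from scipy.optimize import least_squares
ct,cs=load('top0'),load('scene0')
A=lambda x,y:(195+x/2.9,45+y/2.9)
D=lambda x,y:(195+x/3.2,210+y/3.2)
S=lambda x,y:(150+x/2.75,110+y/2.75)
top=np.array([A(76,31),A(757,79),A(742,553),A(28,500)])
sc=np.array([(499,368),(137,379),S(33,238)])
W=np.array([[.4,.29,.105],[.4,-.29,.105],[0,-.29,.105],[0,.29,.105]])
def tf(p,P): return R.from_rotvec([0,0,p[3]]).apply(P)+p[:3]
f=lambda p:np.r_[(proj(ct,tf(p,W))-top).ravel(),(proj(cs,tf(p,W[:3]))-sc).ravel()]
r=least_squares(f,[.5,0,-.2,0]);p=r.x;print('ns',p,np.round(r.fun,1))
f2=lambda p:np.r_[(proj(ct,tf(p,W))-top).ravel()];r2=least_squares(f2,p);print('ns toponly',r2.x,np.round(r2.fun,1))
zt=p[2]+.105; zf=p[2]+.008
def show(n,P):
    P=np.array(P); print(n,np.round(P*1000,1),'ns:',np.round(R.from_rotvec([0,0,-p[3]]).apply(P-p[:3])*1000,1))
show('trivet top',plane(ct,[A(181,392)],zt+.01)); show('trivet sc',plane(cs,[S(669,297)],zt+.01))
show('lid flange c top',plane(ct,[A(579,428)],zt+.07))
show('lid flange c sc',plane(cs,[S(222,259)],zt+.07))
zb=zt+.063+.05   # lid underside at rim-7
show('loop ends @z',plane(ct,[A(540,405),A(632,440)],zb)); show('loop ends sc',plane(cs,[S(170,207),S(258,226)],zb))
for a,b in((A(540,405),S(258,226)),(A(632,440),S(170,207))): print(tri(ct,a,cs,b), 'expect z',zb)
show('cuff',plane(ct,[A(220,258),A(408,248)],zt+.05))
show('dish',plane(ct,[A(612,263)],zt+.022))
zh=zf+.047
show('handle top ends',plane(ct,[D(333,207),D(475,216)],zh))
show('handle sc top ends',plane(cs,[S(478,138),S(356,146)],zh))
show('fork tips',plane(ct,[D(234,179),D(232,211)],zf+.013)); show('fork base',plane(ct,[D(303,183),D(302,216)],zf+.01))
show('fork tips sc',plane(cs,[S(568,151),S(573,172)],zf+.013))
E
python3 m1.py
```

```text
ns [ 0.53398174 -0.00439927 -0.00333512 -0.06511497] [ 0.4  0.5  1.3  4.4 -2.6  5.5 -3.5  0.7  0.1 -3.3 -4.2 12.9  2.9 -5.5]
ns toponly [ 0.54151923 -0.01103499 -0.00733184 -0.04552281] [ 0.3  0.4  0.3 -0.2 -0.2 -0.1 -0.3  0. ]
trivet top [[644.4 153.6 111.7]] ns: [[ 99.9 164.9 115. ]]
trivet sc [[650.5 155.1 111.7]] ns: [[105.9 166.7 115. ]]
lid flange c top [[ 617.3 -153.4  171.7]] ns: [[  92.9 -143.3  175. ]]
lid flange c sc [[ 622.3 -151.3  171.7]] ns: [[  97.7 -140.9  175. ]]
loop ends @z [[ 628.  -117.6  214.7]
 [ 605.1 -182.9  214.7]] ns: [[ 101.2 -106.8  218. ]
 [  82.6 -173.5  218. ]]
loop ends sc [[ 609.7 -178.5  214.7]
 [ 632.8 -123.2  214.7]] ns: [[  86.9 -168.8  218. ]
 [ 106.3 -112.1  218. ]]
(array([ 0.6286214 , -0.12103065,  0.20904294]), np.float64(0.005142926442677607)) expect z 0.21466487721339172
(array([ 0.60559497, -0.18148563,  0.21058398]), np.float64(0.004650436814862622)) expect z 0.21466487721339172
cuff [[744.4 121.1 151.7]
 [755.7 -24.  151.7]] ns: [[201.8 138.9 155. ]
 [222.5  -5.1 155. ]]
dish [[ 755.9 -188.   123.7]] ns: [[ 233.4 -168.8  127. ]]
handle top ends [[424.   53.2  51.7]
 [420.4 -54.6  51.7]] ns: [[-113.5   50.3   55. ]
 [-110.1  -57.5   55. ]]
handle sc top ends [[425.5  53.1  51.7]
 [421.5 -50.4  51.7]] ns: [[-111.9   50.3   55. ]
 [-109.3  -53.3   55. ]]
fork tips [[439.8 133.9  17.7]
 [414.6 134.6  17.7]] ns: [[-103.   131.8   21. ]
 [-128.2  130.9   21. ]]
fork base [[438.1  79.4  14.7]
 [412.2  79.4  14.7]] ns: [[-101.1   77.4   18. ]
 [-127.    75.7   18. ]]
fork tips sc [[419.8 135.   17.7]
 [444.6 134.6  17.7]] ns: [[-123.   131.7   21. ]
 [ -98.2  132.9   21. ]]
```

```bash
python3 - <<'E'
from h import *
s=cv2.imread('pics/scene0.png')
cv2.imwrite('pics/s_b.png',cv2.resize(s[180:400,120:510],None,fx=2,fy=2,interpolation=cv2.INTER_CUBIC))
E
```

```text
(no output)
```

View pics/s_b.png

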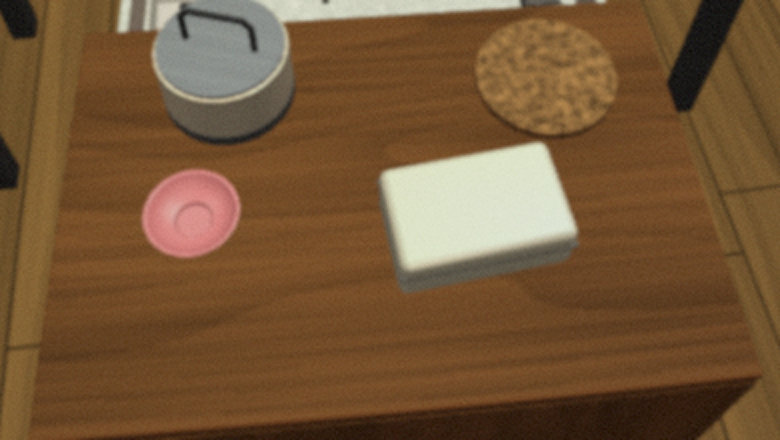

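```bash
sed -i 's/^sc=.*/sc=np.array([(501,368.5),(135,398.8),(161.3,196.3)])/' m1.py; python3 m1.py
```

```text
ns [ 0.54119154 -0.00905884 -0.00626076 -0.04934353] [ 0.  -0.1  0.2  0.1 -0.9  0.5 -1.3 -0.4 -0.8 -1.6 -1.4  1.6  1.2  0.3]
ns toponly [ 0.54151923 -0.01103499 -0.00733184 -0.04552281] [ 0.3  0.4  0.3 -0.2 -0.2 -0.1 -0.3  0. ]
trivet top [[644.8 154.1 108.7]] ns: [[ 95.5 168.1 115. ]]
trivet sc [[648.5 156.  108.7]] ns: [[ 99.  170.1 115. ]]
lid flange c top [[ 617.7 -154.   168.7]] ns: [[  83.5 -141.   175. ]]
lid flange c sc [[ 620.  -151.7  168.7]] ns: [[  85.8 -138.6  175. ]]
loop ends @z [[ 628.4 -118.   211.7]
 [ 605.4 -183.6  211.7]] ns: [[  92.5 -104.5  218. ]
 [  72.7 -171.2  218. ]]
loop ends sc [[ 607.2 -178.9  211.7]
 [ 630.4 -123.4  211.7]] ns: [[  74.3 -166.4  218. ]
 [  94.7 -109.8  218. ]]
(array([ 0.6286214 , -0.12103065,  0.20904294]), np.float64(0.005142926442677607)) expect z 0.21173924175793735
(array([ 0.60559497, -0.18148563,  0.21058398]), np.float64(0.004650436814862622)) expect z 0.21173924175793735
cuff [[745.1 121.5 148.7]
 [756.5 -24.1 148.7]] ns: [[197.2 140.5 155. ]
 [215.8  -4.4 155. ]]
dish [[ 756.7 -188.7  120.7]] ns: [[ 224.1 -168.8  127. ]]
handle top ends [[423.7  53.3  48.7]
 [420.1 -54.8  48.7]] ns: [[-120.4   56.5   55. ]
 [-118.7  -51.7   55. ]]
handle sc top ends [[422.9  53.6  48.7]
 [418.8 -50.3  48.7]] ns: [[-121.3   56.7   55. ]
 [-120.2  -47.3   55. ]]
fork tips [[439.5 134.2  14.7]
 [414.3 135.   14.7]] ns: [[-108.6  138.1   21. ]
 [-133.9  137.6   21. ]]
fork base [[437.9  79.7  11.7]
 [411.9  79.6  11.7]] ns: [[-107.6   83.5   18. ]
 [-133.5   82.2   18. ]]
fork tips sc [[417.2 135.8  14.7]
 [442.1 135.3  14.7]] ns: [[-131.   138.6   21. ]
 [-106.1  139.3   21. ]]
```

```bash
cat >> h.py <<'E'
def yawof(q):
    M=rot(q); return np.arctan2(M[1,0],M[0,0])   # heading of tool x
def togo(xyz,yaw=None):
    o=robot.observe(); M=rot(o['tcp_rot']); d=M.T@(np.array(xyz)-o['tcp_pos'])*1000
    y=yawof(o['tcp_rot']); print('t',o['time_s'],'tcp',np.round(o['tcp_pos'],4),'yaw',round(y,4),'tilt',np.round(M[:2,2],4),'open',round(o['opening'],4),'F',np.round(o['contact_force'],1),'q',np.round(o['joint_pos'],2))
    print('tool shift mm',np.round(d,1), 'turn', None if yaw is None else round(-((yaw-y+np.pi)%(2*np.pi)-np.pi),4))
E
python3 -m inch '[[[0,0,0,0.144],[0,0,0,0.144],[0,0,0,0.144],[0,0,0,0.144],[0,0,0,0.144],[0,0,0,0.144],[0,0,0,0.144],[0,0,0,0.144],[0,0,0,0.148]]]' 1
python3 -c "
from h import *
togo([.4225,.029,.227],1.535)"
```

```text
time_s: 1.05
tcp_pos: [0.2032, 0.6436, 0.2266]
tcp_rot: [0.0, 0.721, 0.692, -0.0]
contact_force: [-0.1, 0.0, 0.1]
opening: 0.0851
t 1.05 tcp [0.2032 0.6436 0.2266] yaw 1.5298 tilt [-0.0002 -0.0005] open 0.0851 F [-0.1  0.   0.1] q [1.23 0.12 1.44 0.   1.58 1.27]
tool shift mm [-6.051e+02  2.443e+02 -2.000e-01] turn -0.0052
```

```bash

python3 -m inch '[[[-20,8,0,0],[-36,15,0,0],[-36,15,0,0],[-36,15,0,0],[-36,15,0,0],[-36,15,0,0],[-36,15,0,0],[-36,15,0,0],[-36,15,0,0],[-36,15,0,0],[-36,14,0,0],[-36,14,0,0]]]'
python3 -m inch '[[[-36,14,0,0],[-36,14,0,0],[-36,14,0,0],[-36,14,0,0],[-30,11,0,0],[-15,5,0,0],[0,0,0,0]]]'
python3 -c "
from h import *
togo([.4225,.029,.227],1.535)
snap('wrist','wrist1');snap('top','top1')"
```

```text
time_s: 2.25
tcp_pos: [0.3596, 0.2205, 0.2269]
tcp_rot: [0.0, 0.719, 0.695, 0.0]
contact_force: [0.5, 0.3, 0.8]
opening: 0.0854
time_s: 2.95
tcp_pos: [0.4251, 0.029, 0.2267]
tcp_rot: [-0.0, 0.72, 0.694, -0.0]
contact_force: [0.4, 0.0, 0.2]
opening: 0.0853
t 2.95 tcp [0.4251 0.029  0.2267] yaw 1.5331 tilt [-0.0005 -0.0003] open 0.0853 F [0.4 0.  0.2] q [ 0.01 -0.45  1.94 -0.    1.65  0.05]
tool shift mm [-0.1 -2.6 -0.3] turn -0.0019
```

View pics/wrist1.png

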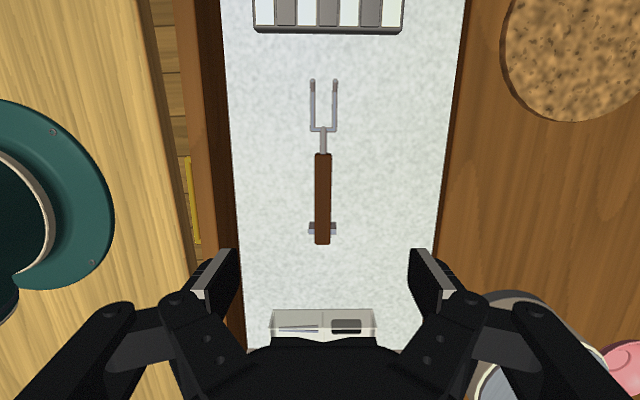

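The wrist view shows the lifter parallel to the tool x, with the handle running from (323,153) to (322,244) and the fork tips at (312,81) and (335,80). The trivet is at top right and the pot at bottom right. I'll measure from this view.

```bash
python3 - <<'E'
from h import *
c=load('wrist1')
print(plane(c,[(323,153),(322,244)],.049),plane(c,[(312,81),(335,80)],.015),plane(c,[(309,228),(337,228)],.005))
E
```

```text
[[ 0.42653562  0.05628326  0.049     ]
 [ 0.4210061  -0.05584764  0.049     ]] [[0.41678117 0.13513044 0.015     ]
 [0.44341493 0.13519214 0.015     ]] [[ 0.40302531 -0.05243778  0.005     ]
 [ 0.44158597 -0.05390039  0.005     ]]
```

```bash

python3 -m inch '[[[0,0,20,0.006],[0,1,35,0],[0,0,35,0],[0,0,35,0],[0,0,30,0],[0,0,20,0],[0,0,10,0],[0,0,0,0]]]'
python3 -c "
from h import *
togo([.424,.029,.041],1.527)
snap('wrist','wrist2')"
```

```text
time_s: 3.85
tcp_pos: [0.4253, 0.0312, 0.0411]
tcp_rot: [-0.001, 0.721, 0.693, -0.001]
contact_force: [-0.5, 0.3, 0.3]
opening: 0.0855
t 3.85 tcp [0.4253 0.0312 0.0411] yaw 1.5309 tilt [-0.0017  0.    ] open 0.0855 F [-0.5  0.3  0.3] q [ 0.01 -0.34  2.17  0.    1.32  0.05]
tool shift mm [-2.3 -1.2  0.1] turn 0.0039
```

View pics/wrist2.png

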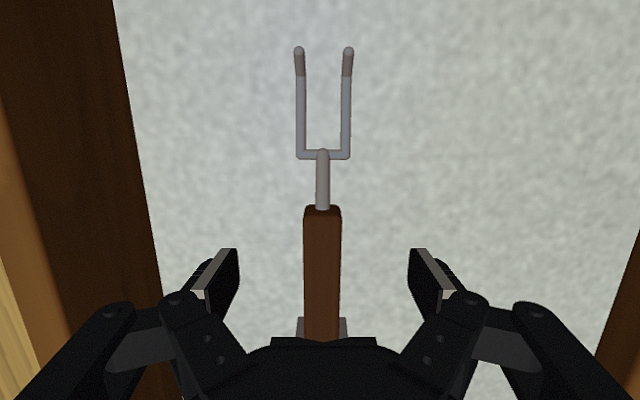

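The handle is centred between the open pads at (322,270) and aligned with the tool. I'll close on it.

```bash

python3 -m inch '[[[-2,0,0,0],[0,0,0,0],[0,0,0,0],[0,0,0,0],[0,0,0,0],[0,0,0,0],[0,0,0,0],[0,0,0,0],[0,0,0,0],[0,0,0,0]]]' -1 100
python3 -m inch '[[[0,0,-3,0],[0,0,-8,0],[0,0,-15,0],[0,0,-20,0],[0,0,-20,0],[0,0,-20,0],[0,0,-20,0],[0,0,-20,0],[0,0,-20,0],[0,0,-20,0],[0,0,-20,0],[0,0,-20,0]]]'
python3 -m inch '[[[0,0,-20,0],[0,0,-20,0],[0,0,-10,0],[0,0,-4,0],[0,0,0,0]]]'
python3 -c "
from h import *
togo([.424,.029,.27],1.527)
snap('wrist','wrist3');snap('scene','scene3')"
```

```text
time_s: 4.9
tcp_pos: [0.4261, 0.0285, 0.0425]
tcp_rot: [0.0, 0.721, 0.692, 0.0]
contact_force: [-2.4, -0.3, 6.9]
opening: 0.0165
time_s: 6.1
tcp_pos: [0.4256, 0.0285, 0.2501]
tcp_rot: [0.0, 0.721, 0.692, 0.0]
contact_force: [0.8, -0.3, -1.6]
opening: 0.0162
time_s: 6.6
tcp_pos: [0.4258, 0.0285, 0.3021]
tcp_rot: [0.0, 0.721, 0.692, 0.0]
contact_force: [-0.1, -0.4, -2.1]
opening: 0.0164
t 6.6 tcp [0.4258 0.0285 0.3021] yaw 1.5298 tilt [ 0.0003 -0.    ] open 0.0164 F [-0.1 -0.4 -2.1] q [ 0.01 -0.45  1.82 -0.    1.77  0.05]
tool shift mm [ 0.4 -1.8 32.1] turn 0.0028
```

View pics/wrist3.png

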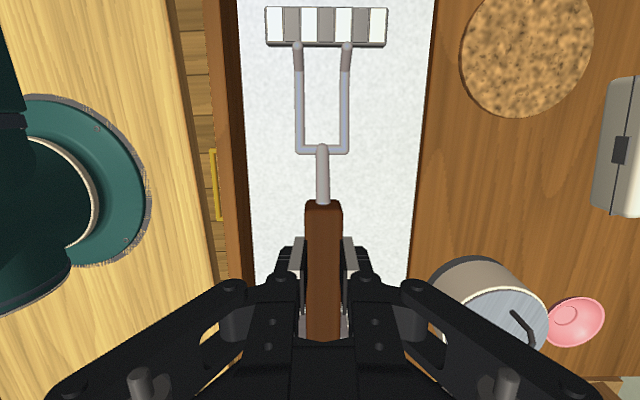

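View pics/scene3.png

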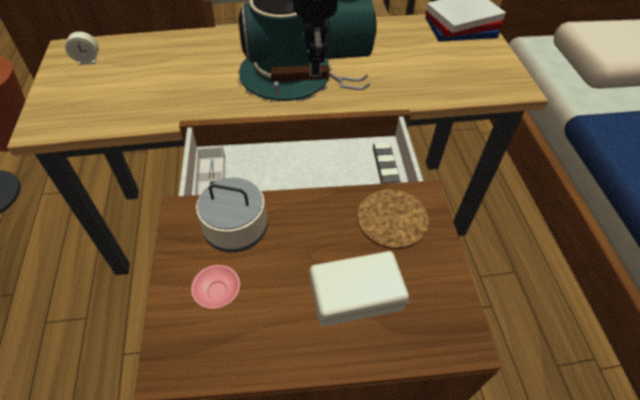

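```bash
python3 - <<'E'
from h import *
c=load('wrist3');M=rot([0,.721,.692,0]);t=np.array([.4258,.0285,.3021])
for z,uv in((-.0245,[(298,47),(347,46)]),(-.034,[(299,149),(346,149)]),(0.0065,[(306,205),(339,205)])):
    print(np.round((plane(c,uv,t[2]+z)-t)@M*1000,1))
E
```

```text
[[106.4 -12.9  24.5]
 [106.9  13.4  24.5]]
[[ 50.5 -14.5  34. ]
 [ 50.5  14.9  34. ]]
[[27.2 -8.2 -6.5]
 [27.2  8.7 -6.5]]
```

```bash

python3 -m inch '[[[0,0,0,0.07],[0,0,0,0.14],[0,0,0,0.14],[0,0,0,0.14],[0,0,0,0.14],[0,0,0,0.14],[0,0,0,0.14],[0,0,0,0.14],[0,0,0,0.14],[0,0,0,0.14],[0,0,0,0.14],[0,0,0,0.14]]]'
python3 -m inch '[[[0,0,0,0.14],[0,0,0,0.13],[0,0,0,0]]]'
python3 -c "
from h import *
togo([.4766,-.0995,.262],-.35)"
```

```text
time_s: 7.9
tcp_pos: [0.4256, 0.0285, 0.301]
tcp_rot: [0.0, 0.999, -0.043, -0.001]
contact_force: [0.2, 0.5, -0.4]
opening: 0.0164
time_s: 8.2
tcp_pos: [0.4256, 0.0285, 0.3011]
tcp_rot: [0.0, 0.985, -0.175, -0.001]
contact_force: [0.5, -0.5, -1.5]
opening: 0.0169
t 8.2 tcp [0.4256 0.0285 0.3011] yaw -0.3525 tilt [-0.0012  0.    ] open 0.0169 F [ 0.5 -0.5 -1.5] q [ 0.01 -0.45  1.82  0.    1.77  1.93]
tool shift mm [ 92.1 102.5  39. ] turn -0.0025
```

```bash

python3 -m inch '[[[5,6,2,0],[11,12,5,0],[14,16,6,0],[14,16,6,0],[14,16,6,0],[14,16,6,0],[11,12,5,0],[6,6,3,0],[3,2,0,0],[0,0,0,0]]]'
python3 -c "
from h import *
togo([.4766,-.0995,.262],-.35)
snap('wrist','wrist4');snap('scene','scene4');snap('top','top4')"
```

```text
time_s: 9.2
tcp_pos: [0.4774, -0.0988, 0.263]
tcp_rot: [-0.0, 0.985, -0.174, -0.0]
contact_force: [-0.7, 0.4, -1.8]
opening: 0.0165
t 9.2 tcp [ 0.4774 -0.0988  0.263 ] yaw -0.3497 tilt [-0.0001  0.0001] open 0.0165 F [-0.7  0.4 -1.8] q [-0.26 -0.31  1.78  0.    1.67  1.66]
tool shift mm [-0.5  0.9  1. ] turn 0.0003
```

View pics/wrist4.png

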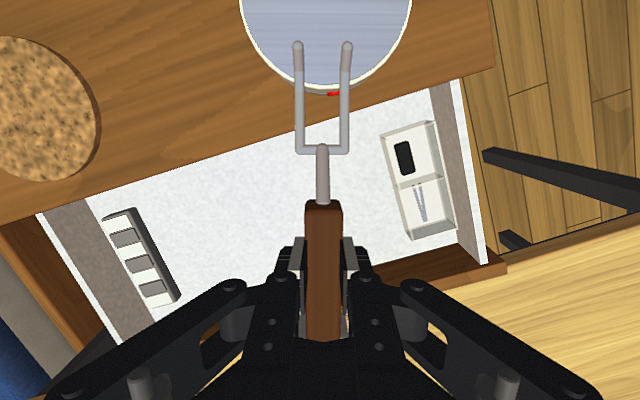

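View pics/scene4.png

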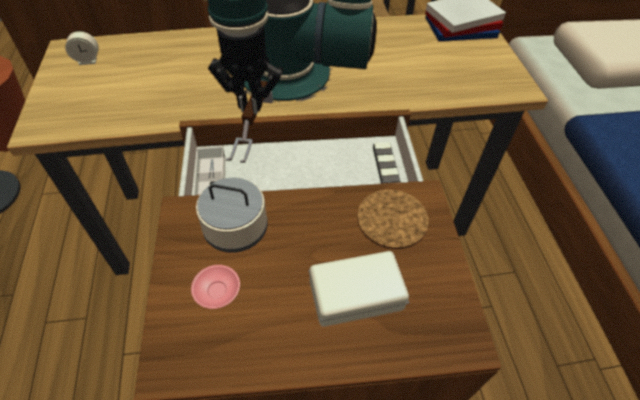

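View pics/top4.png

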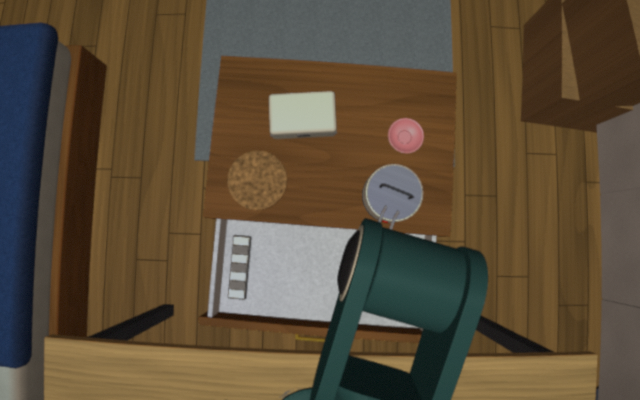

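```bash

python3 -m inch '[[[-3,0,-8,0],[-6,0,-15,0],[-6,0,-20,0],[-6,0,-20,0],[-6,0,-15,0],[-3,0,-8,0],[0,0,-4,0],[0,0,0,0],[0,0,0,0]]]'
python3 -c "
from h import *
togo([.4766,-.0995,.262],-.35)
snap('wrist','wrist5')"
```

```text
time_s: 10.25
tcp_pos: [0.4491, -0.0886, 0.3521]
tcp_rot: [-0.0, 0.985, -0.174, -0.001]
contact_force: [-0.6, -0.8, -0.8]
opening: 0.0163
t 10.25 tcp [ 0.4491 -0.0886  0.3521] yaw -0.3502 tilt [-0.0011  0.0003] open 0.0163 F [-0.6 -0.8 -0.8] q [-0.25 -0.36  1.68  0.    1.83  1.67]
tool shift mm [29.7  0.8 90.1] turn -0.0002
```

View pics/wrist5.png

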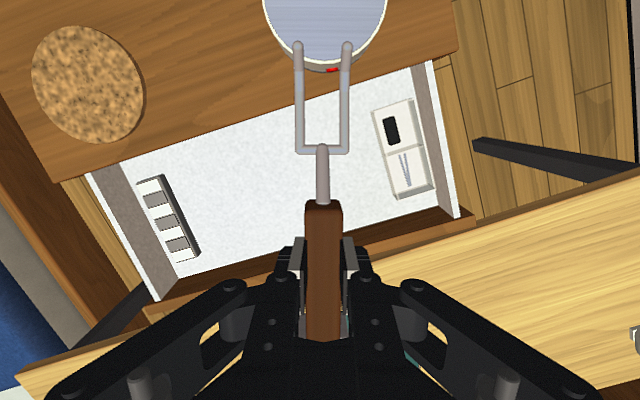

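```bash
python3 - <<'E'
from h import *
from scipy.optimize import least_squares
c=load('wrist5')
s=cv2.imread('pics/wrist5.png')
cv2.imwrite('pics/w5.png',cv2.resize(s[0:100,230:430],None,fx=4,fy=4,interpolation=cv2.INTER_CUBIC))
for fn,k in (('wrist5',0),):
  P=plane(c,[(263,10),(271,33),(284,50),(370,47),(380,30),(387,10)],.169)[:,:2]
  r=least_squares(lambda p:np.hypot(*(P-p[:2]).T)-p[2],[.61,-.15,.06]);print(r.x,np.round(r.fun,4))
E
```

```text
[ 0.61709397 -0.15225966  0.06266441] [ 0.0002  0.0001 -0.0003  0.0006 -0.0005  0.    ]
```

View pics/w5.png

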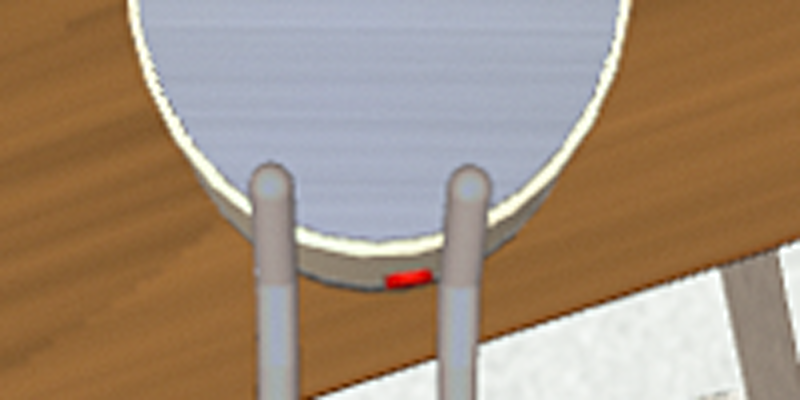

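```bash
python3 -c "
from h import *
d=np.array([np.cos(-.35),np.sin(-.35)]);C=np.array([.6172,-.1523])
togo([*(C-.150*d),.2235],-.35)
togo([*(C-.088*d),.2235],-.35)"
```

```text
t 10.3 tcp [ 0.4491 -0.0886  0.352 ] yaw -0.3502 tilt [-0.0013  0.0003] open 0.0168 F [ 0.1 -1.1 -0.1] q [-0.25 -0.36  1.68 -0.    1.83  1.67]
tool shift mm [ 29.9   2.2 128.5] turn -0.0002
t 10.3 tcp [ 0.4491 -0.0886  0.352 ] yaw -0.3502 tilt [-0.0013  0.0003] open 0.0168 F [ 0.1 -1.1 -0.1] q [-0.25 -0.36  1.68 -0.    1.83  1.67]
tool shift mm [ 91.9   2.1 128.4] turn -0.0002
```

```bash

python3 -m inch '[[[2,0,8,0],[4,1,15,0],[4,1,20,0],[4,0,20,0],[4,0,20,0],[2,0,20,0],[0,0,14,0],[0,0,8,0],[0,0,3,0],[0,0,0,0],[0,0,0,0]]]'
python3 -c "
from h import *
d=np.array([np.cos(-.35),np.sin(-.35)]);C=np.array([.6172,-.1523])
togo([*(C-.088*d),.2235],-.35)
snap('scene','scene6');snap('top','top6')
s=cv2.imread('pics/scene6.png');t=cv2.imread('pics/top6.png')
cv2.imwrite('pics/s6.png',cv2.resize(s[120:260,170:300],None,fx=4,fy=4,interpolation=cv2.INTER_CUBIC))
cv2.imwrite('pics/t6.png',cv2.resize(t[150:250,330:450],None,fx=5,fy=5,interpolation=cv2.INTER_CUBIC))"
```

```text
time_s: 11.4
tcp_pos: [0.4674, -0.0974, 0.2257]
tcp_rot: [0.0, 0.985, -0.174, 0.001]
contact_force: [-0.3, 0.0, -1.1]
opening: 0.0164
t 11.4 tcp [ 0.4674 -0.0974  0.2257] yaw -0.3503 tilt [ 0.001  -0.0003] open 0.0164 F [-0.3  0.  -1.1] q [-0.26 -0.33  1.85 -0.    1.61  1.66]
tool shift mm [71.6  0.2  2.3] turn -0.0003
```

View pics/s6.png

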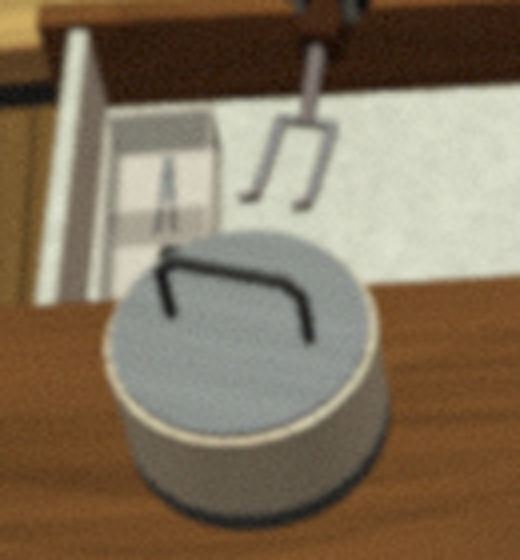

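View pics/t6.png

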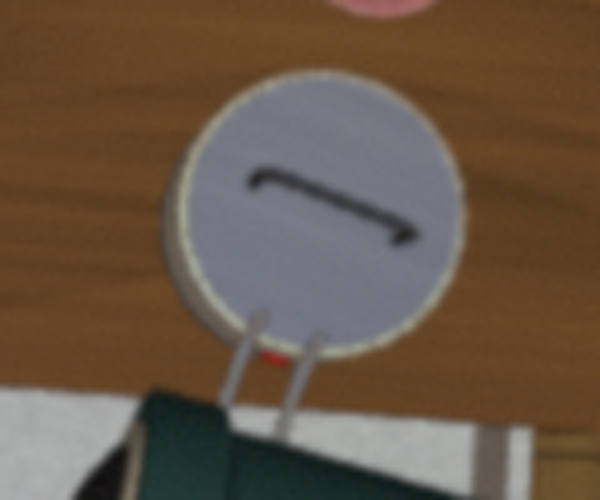

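```bash
python3 - <<'E'
from h import *
t,s=load('top6'),load('scene6')
T=lambda x,y:(330+x/5,150+y/5); S=lambda x,y:(170+x/4,120+y/4)
print('tips tri',tri(t,T(258,315),s,S(302,206)),tri(t,T(320,338),s,S(247,197)))
print('bar ends tri',tri(t,T(265,172),s,S(294,283)),tri(t,T(416,234),s,S(168,262)))
o=robot.observe();M=rot(o['tcp_rot'])
for y in(-.013,.013): print('tip exp',o['tcp_pos']+M@[.107,y,.0245])
print('leg feet top',plane(t,[T(252,183),T(398,243)],.173)); print('leg feet scene',plane(s,[S(309,340),S(173,315)],.173))
E
```

```text
tips tri (array([ 0.57108907, -0.12036924,  0.19963325]), np.float64(0.0022685400328126028)) (array([ 0.56225939, -0.14581334,  0.19985387]), np.float64(0.0030084157960126898))
bar ends tri (array([ 0.62874329, -0.12255097,  0.21351377]), np.float64(0.0022375515994392807)) (array([ 0.60553853, -0.18171797,  0.20999952]), np.float64(0.00555528336461788))
tip exp [ 0.5723699  -0.12185634  0.2013252 ]
tip exp [ 0.56344937 -0.14627814  0.20132223]
leg feet top [[ 0.62926377 -0.12228064  0.173     ]
 [ 0.60508867 -0.18559242  0.173     ]]
leg feet scene [[ 0.62917864 -0.12146703  0.173     ]
 [ 0.60658712 -0.18275609  0.173     ]]
```

```bash

python3 -m inch '[[[3,0,1,0.01],[6,0,1,0],[9,0,0,0],[9,0,0,0],[9,0,0,0],[9,0,0,0],[9,0,0,0],[9,0,0,0],[6,0,0,0],[3,0,0,0],[0,0,0,0],[0,0,0,0]]]'
python3 -c "
from h import *
d=np.array([np.cos(-.36),np.sin(-.36)]);C=np.array([.6172,-.1523])
togo([*(C-.088*d),.2235],-.36)
snap('scene','scene7');snap('wrist','wrist7');snap('top','top7')
s=cv2.imread('pics/scene7.png')
cv2.imwrite('pics/s7.png',cv2.resize(s[120:260,170:300],None,fx=4,fy=4,interpolation=cv2.INTER_CUBIC))"
```

```text
time_s: 12.7
tcp_pos: [0.5344, -0.1226, 0.2229]
tcp_rot: [-0.0, 0.984, -0.179, -0.0]
contact_force: [-0.7, -0.3, -1.7]
opening: 0.0165
t 12.7 tcp [ 0.5344 -0.1226  0.2229] yaw -0.3602 tilt [-0.0001  0.    ] open 0.0165 F [-0.7 -0.3 -1.7] q [-0.27 -0.16  1.72  0.    1.58  1.66]
tool shift mm [-0.1 -1.4 -0.6] turn -0.0002
```

View pics/s7.png

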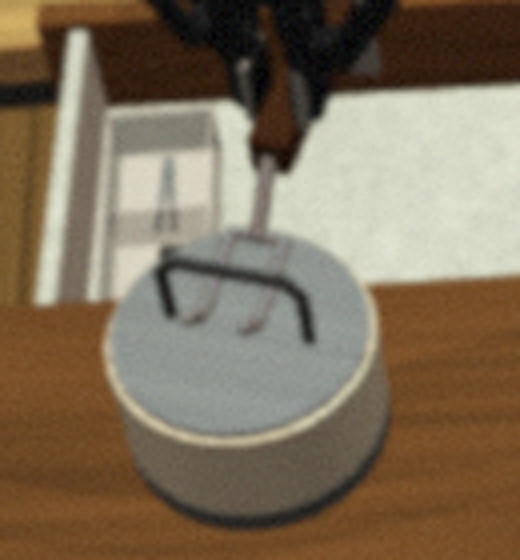

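View pics/wrist7.png

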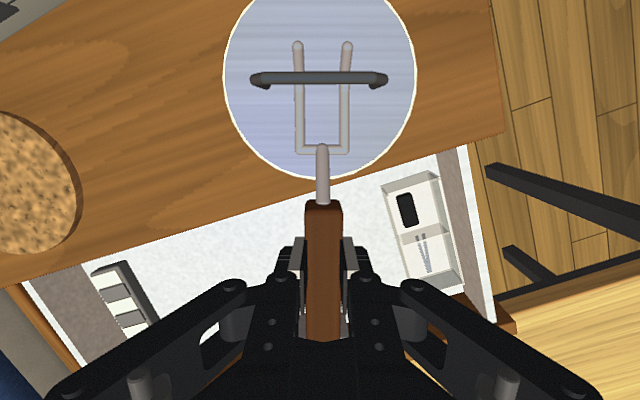

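The fork is through the loop. The bar at (319,78) is perpendicular to the prongs and centred on them at x 322. I'll check its position along the fork.

```bash
python3 - <<'E'
from h import *
c=load('wrist7');o=robot.observe();M=rot(o['tcp_rot'])
print(np.round((plane(c,[(319,79),(250,80),(388,79)],.212)-o['tcp_pos'])@M*1000,1))
E
```

```text
[[ 90.   -1.9  11.1]
 [ 89.6 -37.1  11.1]
 [ 90.1  33.3  11.1]]
```

```bash

python3 -m inch '[[[1,-1,-2,0],[1,0,-4,0],[0,0,-4,0],[0,0,-3,0],[0,0,-2,0],[0,0,-2,0],[0,0,-2,0],[0,0,-2,0],[0,0,-2,0],[0,0,-2,0],[0,0,-2,0],[0,0,-2,0]]]'
python3 -m inch '[[[0,0,-3,0],[0,0,-4,0],[0,0,-5,0],[0,0,-5,0],[0,0,-5,0],[0,0,-5,0],[0,0,-5,0],[0,0,-4,0],[0,0,-3,0],[0,0,-2,0],[0,0,-1,0],[0,0,0,0]]]'
python3 -m inch '[[[0,0,0,0],[0,0,0,0],[0,0,0,0],[0,0,0,0],[0,0,0,0],[0,0,0,0]]]'
python3 -c "
from h import *
togo([0.5,0,.3],-.36)
snap('scene','scene8');snap('wrist','wrist8')
s=cv2.imread('pics/scene8.png')
cv2.imwrite('pics/s8.png',cv2.resize(s[100:260,150:310],None,fx=3.7,fy=3.7,interpolation=cv2.INTER_CUBIC))"
```

```text
time_s: 14.05
tcp_pos: [0.5367, -0.1224, 0.252]
tcp_rot: [-0.0, 0.984, -0.179, -0.0]
contact_force: [0.1, -0.4, -2.0]
opening: 0.0167
time_s: 15.25
tcp_pos: [0.5368, -0.1224, 0.2939]
tcp_rot: [0.0, 0.984, -0.179, 0.0]
contact_force: [0.0, -0.1, -2.7]
opening: 0.0164
time_s: 15.85
tcp_pos: [0.5368, -0.1224, 0.2939]
tcp_rot: [0.0, 0.984, -0.179, 0.0]
contact_force: [-0.2, 1.2, -2.7]
opening: 0.0165
t 15.85 tcp [ 0.5368 -0.1224  0.2939] yaw -0.3602 tilt [-0. -0.] open 0.0165 F [-0.2  1.2 -2.7] q [-0.27 -0.17  1.61 -0.    1.7   1.66]
tool shift mm [ -77.6 -101.6   -6.1] turn -0.0002
```

View pics/s8.png

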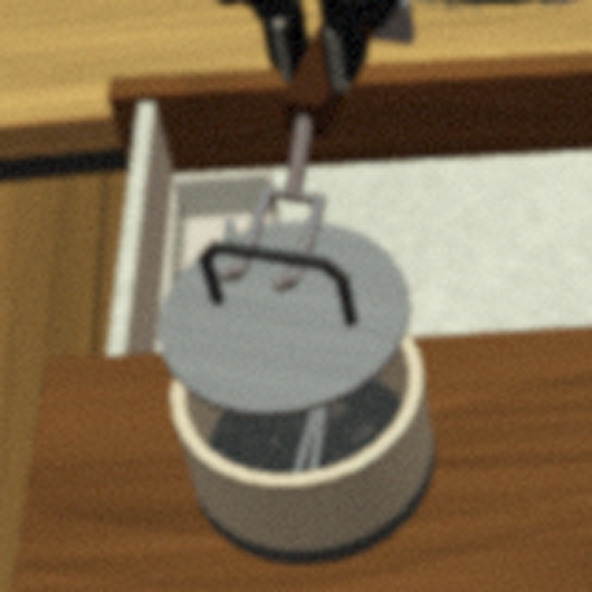

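View pics/wrist8.png

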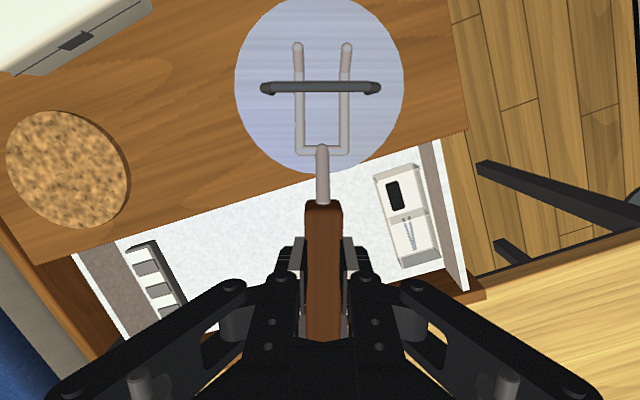

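```bash
python3 - <<'E'
from h import *
from scipy.optimize import least_squares
def fit(P,r0,c0):
    f=lambda p:np.hypot(*(P-p[:2]).T)-p[2]
    r=least_squares(f,[*c0,r0],loss='soft_l1',f_scale=.001);return r.x
for fn in('wrist8','wrist5','wrist4','top0','scene0'):
    c=load(fn);hsv=cv2.cvtColor(c['img'],cv2.COLOR_RGB2HSV)
    # cork: project approximate disc as region, then texture/brightness mask
    uv=proj(c,[[.646,.155,.109]])[0]
    ring=proj(c,[[.646+.085*np.cos(a),.155+.085*np.sin(a),.109] for a in np.linspace(0,6.28,40)])
    roi=np.zeros(hsv.shape[:2],np.uint8);cv2.fillPoly(roi,[ring.astype(np.int32)],255)
    lab=cv2.cvtColor(c['img'],cv2.COLOR_RGB2LAB)
    g=cv2.GaussianBlur(c['img'],(0,0),2.5).astype(int)
    v=g[...,1]; inn=v[tuple(uv[::-1].astype(int))]
    th,_=cv2.threshold(v[roi>0].astype(np.uint8),0,255,cv2.THRESH_OTSU)
    m=((v>th)&(roi>0)).astype(np.uint8)
    m=cv2.morphologyEx(m,cv2.MORPH_CLOSE,np.ones((9,9)));m=cv2.morphologyEx(m,cv2.MORPH_OPEN,np.ones((9,9)))
    k=max(cv2.findContours(m,0,2)[0],key=cv2.contourArea).reshape(-1,2)
    k=k[(k[:,0]>1)&(k[:,0]<638)&(k[:,1]>1)&(k[:,1]<398)]
    k=cv2.convexHull(k.astype(np.int32)).reshape(-1,2)
    P=plane(c,k,.109)[:,:2];print(fn,th,np.round(fit(P,.07,[.646,.155]),4))
c=load('wrist8');o=robot.observe();M=rot(o['tcp_rot']);
print(np.round((plane(c,[(320,87),(262,88),(379,87)],.2624)-o['tcp_pos'])@M*1000,1))
# lid disc
P=plane(c,[(235,80),(404,85),(245,130),(393,130),(262,22),(380,25)],.2234)[:,:2];print(fit(P,.059,[.62,-.15]))
E
```

```text
wrist8 117.0 [0.6469 0.1618 0.0703]
wrist5 116.0 [0.6479 0.1601 0.0699]
wrist4 114.0 [0.6488 0.1624 0.0711]
top0 73.0 [0.6447 0.1573 0.0687]
scene0 90.0 [0.6425 0.1558 0.0699]
[[ 87.6  -1.6  31.5]
 [ 87.1 -35.3  31.5]
 [ 87.6  32.6  31.5]]
[ 0.61750221 -0.1500805   0.0598914 ]
```

```bash

python3 -m inch '[[[-0.5,-2,0,0],[-1,-4,0,0],[-1.7,-6,0,0],[-2.2,-8,0,0],[-2.8,-10,0,0],[-2.8,-10,0,0],[-2.8,-10,0,0],[-2.8,-10,0,0],[-2.8,-10,0,0],[-2.8,-10,0,0],[-2.8,-10,0,0],[-2.8,-10,0,0]]]'
python3 -m inch '[[[-2.8,-10,0,0],[-2.8,-10,0,0],[-2.8,-10,0,0],[-2.8,-10,0,0],[-2.8,-10,0,0],[-2.8,-10,0,0],[-2.8,-10,0,0],[-2.8,-10,0,0],[-2.8,-10,0,0],[-2.8,-10,0,0],[-2.8,-10,0,0],[-2.8,-10,0,0]]]'
python3 -m inch '[[[-2.8,-10,0,0],[-2.8,-10,0,0],[-2.8,-10,0,0],[-2.8,-10,0,0],[-2.8,-10,0,0],[-2.8,-10,0,0],[-2.2,-8,0,0],[-1.7,-6,0,0],[-1,-3,0,0],[-0.5,-2,0,0],[0,0,0,0],[0,0,0,0]]]'
python3 -m inch '[[[0,0,0,0],[0,0,0,0],[0,0,0,0],[0,0,0,0],[0,0,0,0]]]'
python3 -c "
from h import *
togo([0.5645,.187,.2939],-.36)
snap('scene','scene9');snap('wrist','wrist9');snap('top','top9')
s=cv2.imread('pics/scene9.png')
cv2.imwrite('pics/s9.png',cv2.resize(s[100:260,310:470],None,fx=3.7,fy=3.7,interpolation=cv2.INTER_CUBIC))"
```

```text
time_s: 17.15
tcp_pos: [0.5461, -0.0182, 0.2939]
tcp_rot: [-0.0, 0.984, -0.179, 0.0]
contact_force: [-0.4, -0.4, -2.8]
opening: 0.0166
time_s: 18.35
tcp_pos: [0.5569, 0.106, 0.2939]
tcp_rot: [0.0, 0.984, -0.179, 0.0]
contact_force: [0.3, -0.3, -2.9]
opening: 0.0165
time_s: 19.55
tcp_pos: [0.5639, 0.1866, 0.2939]
tcp_rot: [0.0, 0.984, -0.179, 0.0]
contact_force: [-0.5, -0.1, -2.5]
opening: 0.0167
time_s: 20.05
tcp_pos: [0.5639, 0.1868, 0.2939]
tcp_rot: [0.0, 0.984, -0.179, 0.0]
contact_force: [-0.1, 0.5, -2.0]
opening: 0.0164
t 20.05 tcp [0.5639 0.1868 0.2939] yaw -0.3602 tilt [ 0. -0.] open 0.0164 F [-0.1  0.5 -2. ] q [ 0.28 -0.07  1.52 -0.    1.69  2.21]
tool shift mm [ 0.5 -0.4  0. ] turn -0.0002
```

View pics/s9.png

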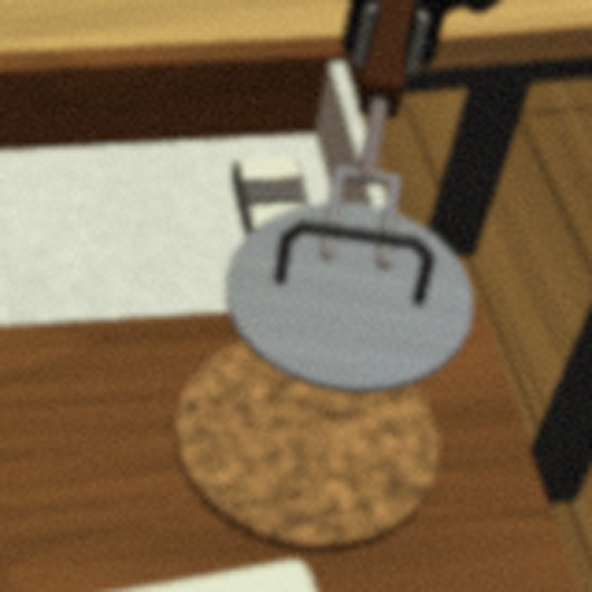

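View pics/wrist9.png

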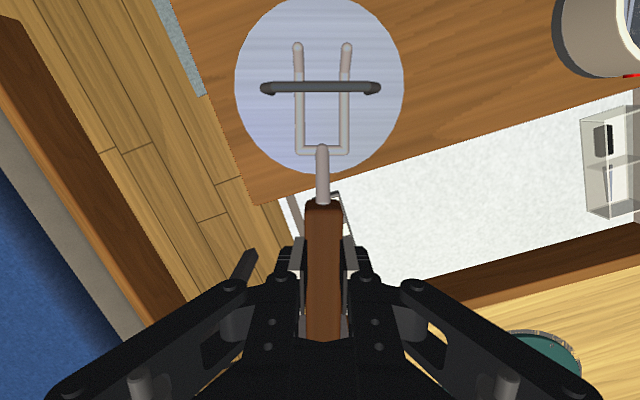

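View pics/top9.png

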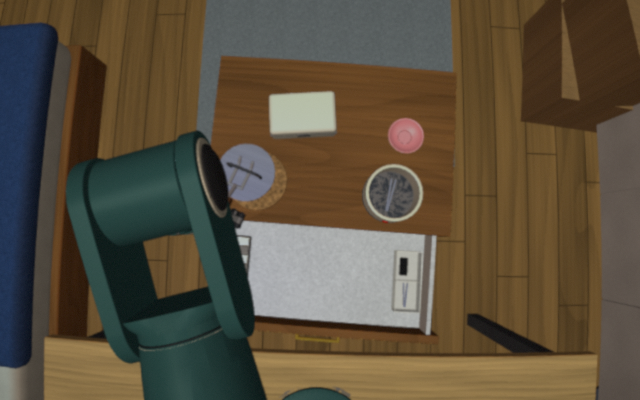

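The lid hangs level, with its disc at (246,172) in the top view and the bar in the notch at (320,87) in the wrist view. I'll check it against the trivet centre in both fixed views.

```bash
python3 - <<'E'
from h import *
t,s=load('top9'),load('scene9')
S=lambda x,y:(310+x/3.7,100+y/3.7)
cv2.imwrite('pics/t9.png',cv2.resize(cv2.imread('pics/top9.png')[130:230,200:310],None,fx=5,fy=5,interpolation=cv2.INTER_CUBIC))
# expected lid outline and trivet overlay to check scene ellipse: extremes
print('scene lid c',plane(s,[S(350,297)],.2234),'bar',plane(s,[S(357,235)],.2624))
E
```

```text
scene lid c [[0.64947781 0.15932734 0.2234    ]] bar [[0.6449148  0.15731927 0.2624    ]]
```

View pics/t9.png

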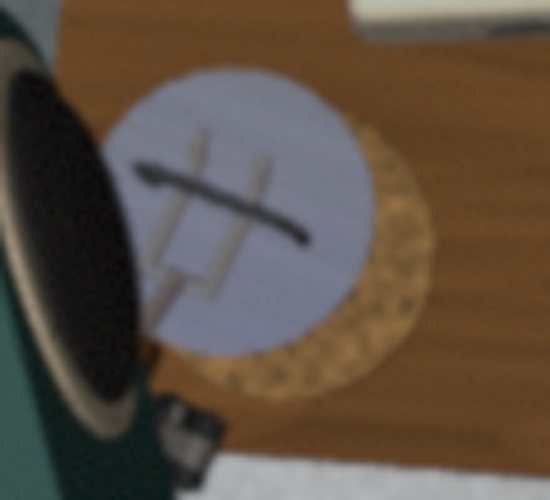

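```bash
python3 - <<'E'
from h import *
t=load('top9')
T=lambda x,y:(200+x/5,130+y/5)
print('top lid c',plane(t,[T(231,212)],.2234),'bar',plane(t,[T(225,203)],.2624))
E
```

```text
top lid c [[0.64473136 0.15816183 0.2234    ]] bar [[0.64215059 0.15279125 0.2624    ]]
```

```bash

python3 -m inch '[[[0,0,1,0],[0,0,3,0],[0,0,5,0],[0,0,7,0],[0,0,8,0],[0,0,9,0],[0,0,9,0],[0,0,9,0],[0,0,9,0],[0,0,8,0],[0,0,7,0],[0,0,5,0]]]'
python3 -m inch '[[[0,0,4,0],[0,0,3,0],[0,0,2,0],[0,0,2,0],[0,0,2,0],[0,0,2,0],[0,0,2,0],[0,0,2,0],[0,0,2,0],[0,0,2,0],[0,0,0,0],[0,0,0,0]]]'
python3 -c "
from h import *
togo([0.5645,.187,.171],-.36)
snap('scene','scene10');snap('wrist','wrist10')
s=cv2.imread('pics/scene10.png')
cv2.imwrite('pics/s10.png',cv2.resize(s[120:280,310:470],None,fx=3.7,fy=3.7,interpolation=cv2.INTER_CUBIC))"
```

```text
time_s: 21.4
tcp_pos: [0.5639, 0.1868, 0.2132]
tcp_rot: [0.0, 0.984, -0.179, -0.0]
contact_force: [-0.2, -0.2, -2.6]
opening: 0.0167
time_s: 22.6
tcp_pos: [0.5639, 0.1868, 0.1909]
tcp_rot: [0.0, 0.984, -0.179, 0.0]
contact_force: [0.3, -0.3, -2.7]
opening: 0.0164
t 22.6 tcp [0.5639 0.1868 0.1909] yaw -0.3602 tilt [ 0.     -0.0001] open 0.0164 F [ 0.3 -0.3 -2.7] q [ 0.28 -0.05  1.67 -0.    1.52  2.21]
tool shift mm [ 0.5 -0.3 19.9] turn -0.0002
```

View pics/s10.png

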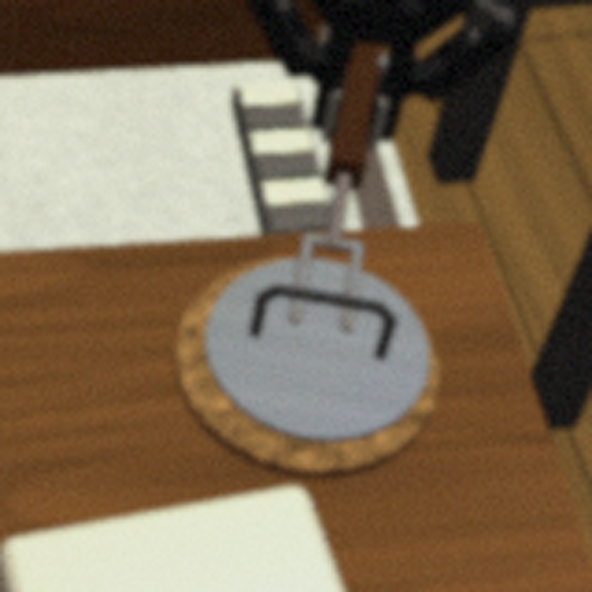

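View pics/wrist10.png

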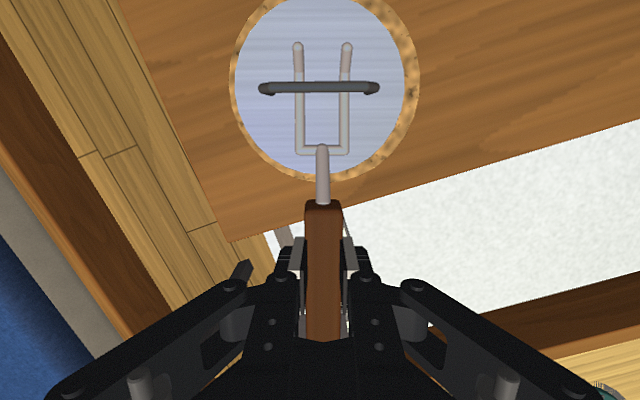

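```bash

python3 -m inch '[[[0,1,1,0],[0,1,2,0],[0,0,1.5,0],[0,0,1.5,0],[0,0,1.5,0],[0,0,1.5,0],[0,0,2,0],[0,0,2,0],[0,0,2,0],[0,0,2,0],[0,0,0,0],[0,0,0,0]]]'
python3 -c "
from h import *
togo([0.5645,.187,.171],-.36)
snap('scene','scene11');snap('wrist','wrist11')
s=cv2.imread('pics/scene11.png')
cv2.imwrite('pics/s11.png',cv2.resize(s[120:280,310:470],None,fx=3.7,fy=3.7,interpolation=cv2.INTER_CUBIC))"
```

```text
time_s: 23.9
tcp_pos: [0.5632, 0.185, 0.1739]
tcp_rot: [0.0, 0.984, -0.179, 0.0]
contact_force: [-0.7, -0.6, -0.1]
opening: 0.0166
t 23.9 tcp [0.5632 0.185  0.1739] yaw -0.3602 tilt [ 0. -0.] open 0.0166 F [-0.7 -0.6 -0.1] q [ 0.27 -0.04  1.69 -0.    1.49  2.21]
tool shift mm [ 0.5 -2.3  2.9] turn -0.0002
```

View pics/s11.png

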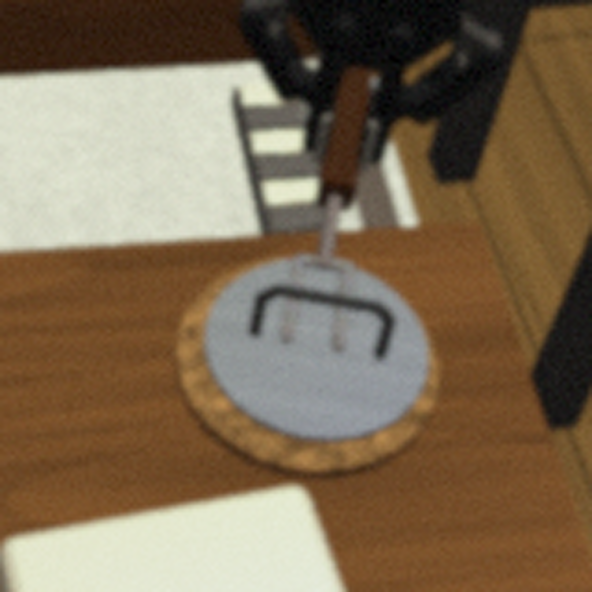

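View pics/wrist11.png

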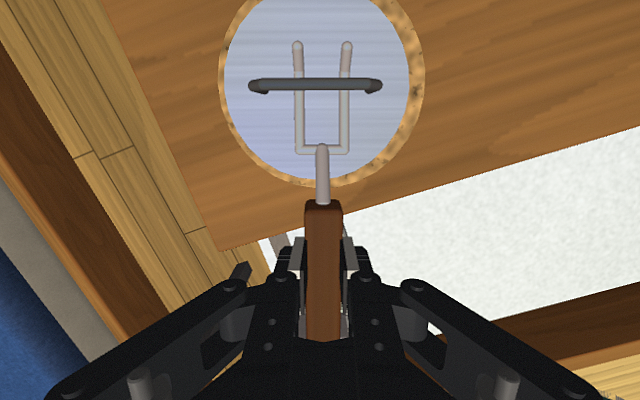

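```bash

python3 -m inch '[[[-1,0,1,0],[-2,0,0,0],[-3,0,0,0],[-4,0,0,0],[-5,0,0,0],[-6,0,0,0],[-6,0,0,0],[-6,0,0,0],[-6,0,0,0],[-6,0,0,0],[-6,0,0,0],[-6,0,0,0]]]'
python3 -m inch '[[[-6,0,0,0],[-6,0,0,0],[-6,0,0,0],[-5,0,0,0],[-3,0,0,0],[0,0,0,0],[0,0,0,0],[0,0,0,0]]]'
python3 -c "
from h import *
togo([0.5,.187,.3],-.36)
snap('scene','scene12');snap('wrist','wrist12')
s=cv2.imread('pics/scene12.png')
cv2.imwrite('pics/s12.png',cv2.resize(s[120:280,310:470],None,fx=3.7,fy=3.7,interpolation=cv2.INTER_CUBIC))"
```

```text
time_s: 25.2
tcp_pos: [0.5094, 0.2053, 0.1729]
tcp_rot: [-0.0, 0.984, -0.179, -0.0]
contact_force: [0.5, -0.6, 0.1]
opening: 0.0163
time_s: 26.0
tcp_pos: [0.4857, 0.2142, 0.1729]
tcp_rot: [0.0, 0.984, -0.179, 0.0]
contact_force: [-0.2, 0.4, -0.3]
opening: 0.0167
t 26.0 tcp [0.4857 0.2142 0.1729] yaw -0.3604 tilt [ 0.     -0.0001] open 0.0167 F [-0.2  0.4 -0.3] q [ 0.37 -0.18  1.82 -0.    1.5   2.3 ]
tool shift mm [  23.    20.4 -127.1] turn -0.0004
```

View pics/s12.png

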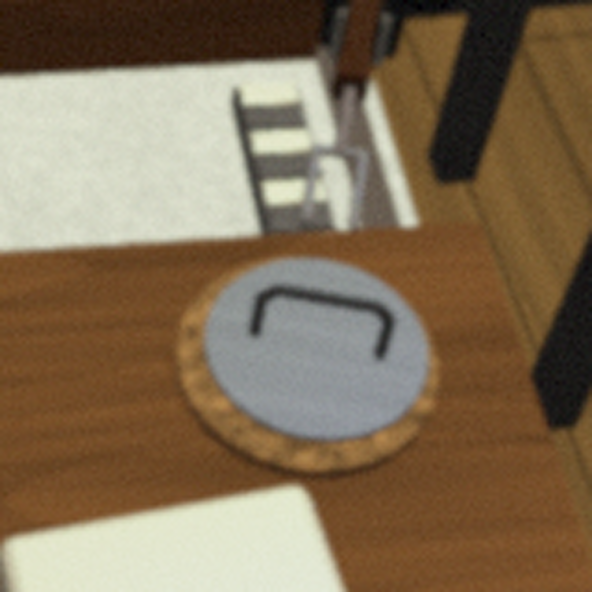

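View pics/wrist12.png

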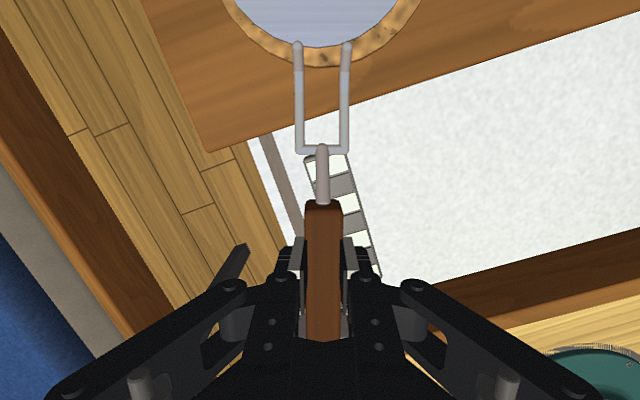

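```bash

python3 -m inch '[[[-3,0,-5,0],[-3,0,-12,0],[0,0,-18,0],[0,0,-20,0],[0,0,-20,0],[0,0,-15,0],[0,0,-7,0],[0,0,-3,0],[0,0,0,0]]]'
python3 -c "
from h import *
togo([0.4256,.0285,.27],1.5298)"
```

```text
time_s: 27.0
tcp_pos: [0.4799, 0.2163, 0.2727]
tcp_rot: [0.0, 0.984, -0.179, -0.0]
contact_force: [-0.5, 0.2, -1.4]
opening: 0.0167
t 27.0 tcp [0.4799 0.2163 0.2727] yaw -0.3602 tilt [-0.0003 -0.0001] open 0.0167 F [-0.5  0.2 -1.4] q [ 0.38 -0.22  1.69 -0.    1.67  2.31]
tool shift mm [ 15.4 194.9   2.7] turn -1.89
```

```bash

python3 -m inch '[[[1,10,0,0],[1,20,0,0],[2,25,0,0],[2,25,0,0],[2,25,0,0],[2,25,0,0],[2,25,0,0],[2,20,0,0],[1,12,0,0],[0,6,0,0],[0,2,0,0],[0,0,0,0]]]'
python3 -m inch '[[[0,0,0,-0.07],[0,0,0,-0.14],[0,0,0,-0.14],[0,0,0,-0.14],[0,0,0,-0.14],[0,0,0,-0.14],[0,0,0,-0.14],[0,0,0,-0.14],[0,0,0,-0.14],[0,0,0,-0.14],[0,0,0,-0.14],[0,0,0,-0.14]]]'
python3 -m inch '[[[0,0,0,-0.14],[0,0,0,-0.14],[0,0,0,0],[0,0,0,0]]]'
python3 -c "
from h import *
togo([0.4256,.0285,.043],1.5298)
snap('wrist','wrist13');snap('top','top13')"
```

```text
time_s: 28.2
tcp_pos: [0.4253, 0.0288, 0.2728]
tcp_rot: [-0.0, 0.984, -0.179, -0.0]
contact_force: [-0.6, 0.2, -1.2]
opening: 0.0166
time_s: 29.4
tcp_pos: [0.4254, 0.0293, 0.2727]
tcp_rot: [-0.0, 0.809, 0.588, -0.0]
contact_force: [-0.4, 0.4, -0.2]
opening: 0.017
time_s: 29.8
tcp_pos: [0.4253, 0.029, 0.2728]
tcp_rot: [-0.0, 0.723, 0.691, -0.0]
contact_force: [1.4, 0.4, -1.3]
opening: 0.0169
t 29.8 tcp [0.4253 0.029  0.2728] yaw 1.5262 tilt [-0.0003  0.0001] open 0.0169 F [ 1.4  0.4 -1.3] q [ 0.01 -0.45  1.87  0.    1.73  0.05]
tool shift mm [ -0.5   0.4 229.8] turn -0.0036
```

View pics/wrist13.png

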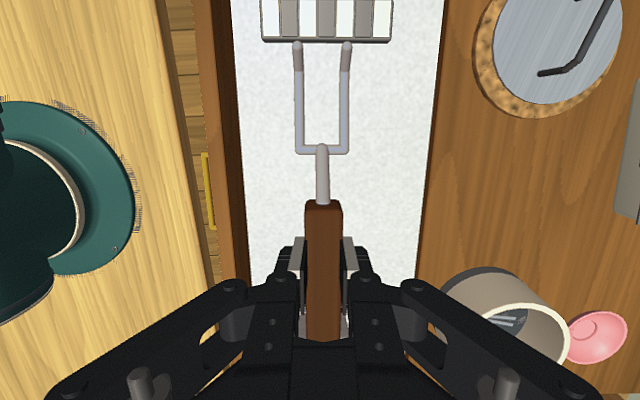

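The lifter is over its old spot, the fork tips at (298,47) clear of the pill tray and the lid on the trivet at top right. I'll lower it.

```bash

python3 -m inch '[[[0,0,10,0],[0,0,22,0],[0,0,28,0],[0,0,28,0],[0,0,28,0],[0,0,28,0],[0,0,24,0],[0,0,20,0],[0,0,14,0],[0,0,10,0],[0,0,6,0],[0,0,4,0]]]'
python3 -m inch '[[[0,0,3,0],[0,0,2,0],[0,0,1,0],[0,0,0,0],[0,0,0,0]]]'
python3 -c "
from h import *
togo([0.4256,.0285,.0425],1.5298)"
```

```text
time_s: 31.1
tcp_pos: [0.4254, 0.0286, 0.0508]
tcp_rot: [0.0, 0.722, 0.692, 0.0]
contact_force: [0.1, -0.4, -0.3]
opening: 0.0165
time_s: 31.6
tcp_pos: [0.4254, 0.0286, 0.0451]
tcp_rot: [0.0, 0.721, 0.692, 0.0]
contact_force: [-0.7, -0.6, -0.1]
opening: 0.0165
t 31.6 tcp [0.4254 0.0286 0.0451] yaw 1.5298 tilt [ 0.0004 -0.    ] open 0.0165 F [-0.7 -0.6 -0.1] q [ 0.01 -0.35  2.16 -0.    1.32  0.05]
tool shift mm [-0.1  0.2  2.6] turn -0.0
```

```bash

python3 -m inch '[[[0,0,1,0],[0,0,0,0],[0,0,0,0]]]'
python3 -m inch '[[[0,0,1,0],[0,0,0,0],[0,0,0,0]]]'
python3 -m inch '[[[0,0,0.6,0],[0,0,0,0],[0,0,0,0]]]'
```

```text
time_s: 31.9
tcp_pos: [0.4252, 0.0286, 0.0439]
tcp_rot: [0.0, 0.721, 0.692, -0.0]
contact_force: [0.1, 0.2, -0.6]
opening: 0.0165
time_s: 32.2
tcp_pos: [0.4252, 0.0286, 0.0429]
tcp_rot: [-0.0, 0.721, 0.692, -0.0]
contact_force: [0.1, 0.7, -0.9]
opening: 0.0166
time_s: 32.5
tcp_pos: [0.4253, 0.0286, 0.0426]
tcp_rot: [0.0, 0.721, 0.692, 0.0]
contact_force: [-2.1, 0.1, 4.4]
opening: 0.0164
```

Contact with the drawer floor. I'll release and retreat.

```bash

python3 -m inch '[[[0,0,0,0],[0,0,0,0],[0,0,0,0],[0,0,0,0],[0,0,0,0],[0,0,0,0],[0,0,0,0],[0,0,0,0],[0,0,0,0],[0,0,0,0]]]' 1
python3 -m inch '[[[0,0,-5,0],[0,0,-10,0],[0,0,-20,0],[0,0,-30,0],[0,0,-30,0],[0,0,-30,0],[0,0,-30,0],[0,0,-25,0],[0,0,-15,0],[0,0,-5,0],[0,0,0,0]]]'
python3 -c "
from h import *
togo([0.4256,.0285,.0425],1.5298)
for n in ['wrist','scene','top']: snap(n,n+'14')"
```

```text
time_s: 33.5
tcp_pos: [0.4252, 0.0286, 0.0423]
tcp_rot: [-0.0, 0.721, 0.692, 0.0]
contact_force: [0.1, -1.0, 0.3]
opening: 0.0854
time_s: 34.6
tcp_pos: [0.4253, 0.0286, 0.2423]
tcp_rot: [0.0, 0.721, 0.692, 0.0]
contact_force: [-0.0, -1.5, -0.6]
opening: 0.0854
t 34.6 tcp [0.4253 0.0286 0.2423] yaw 1.5298 tilt [ 0.0003 -0.    ] open 0.0854 F [-0.  -1.5 -0.6] q [ 0.01 -0.45  1.91 -0.    1.68  0.05]
tool shift mm [-1.000e-01  3.000e-01  1.998e+02] turn -0.0
```

View pics/wrist14.png

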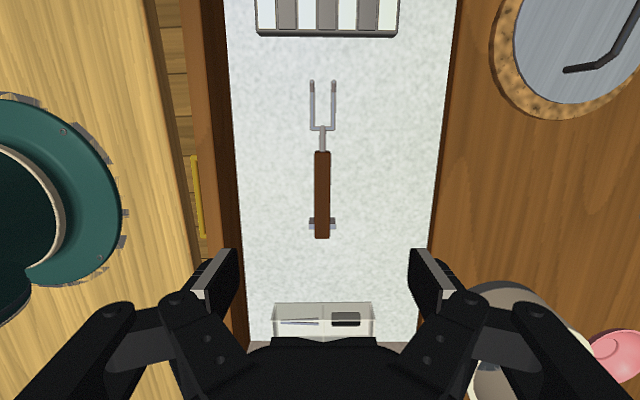

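View pics/scene14.png

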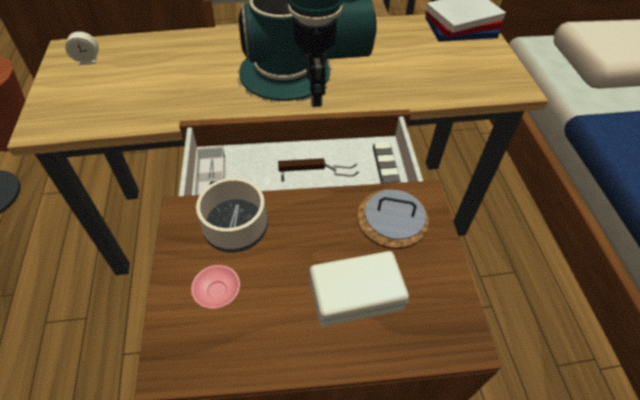

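View pics/top14.png

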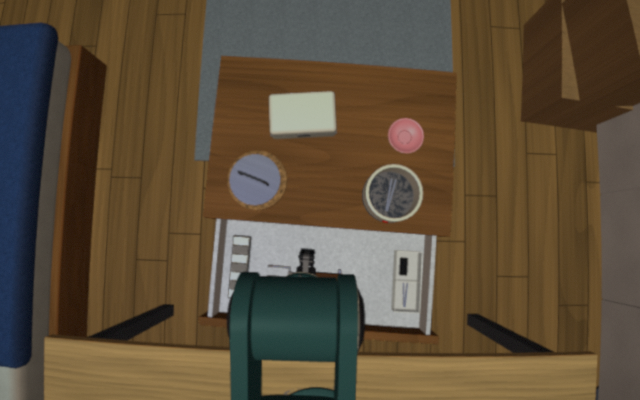

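The lid sits centred on the trivet, at (256,180) in the top view against (257,180) for the trivet. The lifter is back in the drawer, and the bystanders are at their starting pixels.

```bash
python3 -c "
from h import *
t=load('top14')
print('lid',plane(t,[(256,180)],.120),'trivet',plane(t,[(257,180.2)],.109))
print(robot.close_job())"
```

```text
lid [[0.64362781 0.15548672 0.12      ]] trivet [[0.64470572 0.15504644 0.109     ]]
the job is handed in; nothing more can be done
None
```

The lid is on the cork trivet and the lifter is back in the drawer. I handed the job in at about 35 s of the 72 s allowed; no verdict was reported.

I gripped the lifter by its handle, put the fork under the lid's loop and lifted the lid about 5 cm. I carried it level at about 0.1 m/s, lowered it onto the trivet and drew the fork out. The lifter then went back to its old spot in the drawer and I released it.

**Last checks:**
- **Lid:** in the top camera its centre is about 1–2 mm from the trivet's centre, well within the 25 mm limit. It looks flat, and it did not move as the fork came out.
- **Lifter:** it stands on the drawer floor with the open gripper about 20 cm above it.
- **Bystanders:** the pill tray, divider box, ring dish and cuff case looked unmoved in the pictures; I did not measure them.
- **Contact:** the force readings showed no unexpected contact. The highest was about 7 N, in the drawer as the gripper closed on the lifter.

**Disagreements:**
- The cameras differed by up to about 6 mm on the trivet's centre (y 0.156 to 0.162 m), so I aimed between their values.
- The gripper read about 16.5 mm open on the 20 mm handle, but the grip held throughout.
- While I lowered the lid, the force still read as if it were hanging. The scene pictures suggest it was already resting on the trivet.

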